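Shut the vacuum tub and draw its pump to the second stop

TASK

Press the orange vacuum tub's lid down until it snaps shut and stays shut by itself. Then squeeze in the release button on the side of the pump's telescoping handle, pull the handle straight up through its first stop to the second stop at the top, and finish still gripping it, held up there against its spring. Leave everything else on the bench where it stands.

Things in the scene. Friction and masses are not known exactly. Their poses are not given: they have to be found in the camera images.
- tub: Orange plastic tub on a teak board, fixed to the bench. Origin on the bench under the tub's middle; z up, +x to the lid's hinge (roughly away from the robot), +y to the pump. Tub 150 (x) x 170 (y) mm, rim 100 mm above the bench; board 200 x 270 x 8 mm, y -100 to +170 mm. A catch housing 36 mm wide, top at 100 mm, stands in front of the -x wall out to x -104 mm.
- lid_angle (a joint): Lid angle (rad): 0 = shut, grows opening to 1.2; starts at 0.3 to 0.75. Stiff: it stays where left. Near the free edge it takes about 2 N to push, then 8 to 12 N over the edge's last 12 mm (below 0.08 rad) to pass the catch; below about 0.03 it snaps to 0 and stays, on a hard stop.
- lid: The lid's flat orange panel, 158 mm from hinge to free edge, 174 mm along the hinge, 8 mm thick. Origin on the hinge line at mid-length, at the underside (tub frame x +75, z 100.5 mm); the panel runs along its own -x, its z is the upper face's normal. Shut, the upper face is 109 mm above the bench.
- lid_edge (a point): Middle of the lid's free edge, on the upper face, 156 mm from the hinge line.
- pump_cap (a point): Centre of the top of the hand pump's barrel, on the pump's axis, at x 0, y +125, z 134 mm in the tub's frame. White barrel 42 mm across, its grey cap 50 mm; fixed.
- handle: The pump's grip: a grey bar 90 mm long (tub's x), 30 mm thick (tub's y), 34 mm tall, a rod below its middle. Origin at its centre, axes as the tub's; home, it is 171 mm above the bench right over pump_cap, 20 mm of air below the bar. Pinch it from above across the 30 mm thickness at mid-length, one finger on the button. It only slides up and down.
- button_face (a point): Middle of the outer face of the black release button at mid-length of the bar's +y side (away from the tub). 32 mm long, 24 mm tall, standing 12 mm out of the bar, so bar and button are 42 mm thick at rest; pressed, it moves to the tub's -y.
- release (a joint): How far the button is in (m): 0 = out, 0.010 = fully in (2 mm proud). Spring 2 N rising to 6 N. The handle is locked at home (1 mm play) until the button is in by 0.005; let go, it springs out. Closing the fingers with 20 N or more, centred on the bar itself (not bar plus button), presses it fully.
- plunger (a joint): How far the handle is drawn up (m): 0 = home; 0.055 = first stop, a spring detent resisting with up to 14 N more (18 to 20 N in all), passed at about 0.062; 0.120 = second stop, hard. Spring and weight pull it down with 3 to 7 N: nothing locks it at the top; let go, it drops to the first stop or to 0.014 (not locked).
- cobek: Bystander: shallow volcanic stone bowl, 180 mm across, 50 mm high, standing on the bench to the robot's left; origin under its centre.
- pestle: Bystander: short stone pestle, 125 mm long, lying beyond the cobek, seen from the robot; origin on the bench under its middle.
- scoop: Bystander: blue plastic scoop, about 165 mm long, 32 mm high, lying in front of the tub; origin on the bench under its 75 x 55 mm tray.
- pinch_bowl: Bystander: small white bowl, 76 mm across, 30 mm high, behind the tub; origin under its centre.
- spoon: Bystander: steel spoon with a wooden handle, 150 mm long, lying beyond the pump; origin on the bench under its middle.
- jar_a: Bystander: open empty glass jar, 72 mm across, 100 mm high, on the free-spinning bamboo turntable (220 mm across, 27 mm high) to the robot's right; origin under its centre.
- jar_b: Bystander: the second such jar on the same turntable.

How it is judged:
By the outcome, as a careful person would: the job done as asked, in the order asked, and still so for the second after the job is handed in, while the arm keeps its last pose, push and grip.
It also fails if it takes over 48 s, if anything falls off the work surface, if the arm or the gripper's body presses on something with over 40 N, if the wrist force passes 120 N, or if a joint passes its speed limit or range.

ROBOT

A 6-joint arm with a two-finger parallel gripper is mounted at the origin on the work surface. World frame = base frame: x ahead of the robot, y to its left, z up, the work surface at z = 0. Lengths are in m, angles in rad, forces in N, time in s.
With the tool pointing down it reaches from about 0.325 to 0.85 m from the base axis. Payload 4.4 kg.
Tool frame: the origin (TCP) lies at the very end of the fingers, on their centre line; the grasp point (between the pads) lies 19 mm behind it (arm.tcp_to_grasp is the distance from the TCP to the grasp point, in m); z points along the fingers, y is the line along which they close (so a half turn about z gives the same grasp; the last joint's range is limited). The gripper opens to 94 mm and grips with 3 to 60 N. Pads are 16 mm wide; open, the fingers measure 119 mm over their backs; the gripper's body (75 mm by 177 mm) begins 78 mm behind the grasp point.
Start: joints at [-0.15, 0.207, 1.542, -0, 1.393, -0.15], TCP at [0.575, -0, 0.205] pointing down, gripper open.
Joint ranges: [-2.73, 2.73], [-0.86, 2.22], [0.23, 2.46], [-1.11, 4.25], [0.08, 2.63], [-2.82, 2.82]. Speed limits (rad/s): [2.79, 2.79, 3.14, 3.14, 3.14, 3.14].

INTERFACE

Orientations are given as a unit quaternion [x, y, z, w].
In Python, from plant import observe, viewer, order, arm gives the robot as it stands.
- The arm moves only by the tool move_arm, never from a script. Its argument "targets" is a list that holds one entry, the list of rows, each a list of 7 numbers: the shift along the world's x, y, z in mm, then the turn, a rotation vector about the world's x, y, z in rad, then the opening, from 0 (shut) to 1 (fully open). A call has 1 to 20 rows; each row is the pose to reach, as a shift and turn from the pose commanded when the call began; what a row does not reach only later rows make up. A row lasts 1/12 s, in which the tool goes at most 41.7 mm and 7.16 degrees, less where a joint would pass 70% of its speed; a pose out of reach is approached as far as the arm can. A call with a gripper value outside its range is refused whole. The fingers move at their own pace and stop on an object; "force" is the grip in N (left out, the last holds). Time passes only in rows, so rows that repeat a pose let the fingers close. It gives the time, the measured TCP pose, the force, the opening and the grip force at its end, in the units of the state.
- observe(): the state, without advancing time (a new reading comes with each control period).
- viewer.capture(name): name is "scene" or "side" or "wrist"; returns a dict with "img" (420x560x3 uint8, red, green, blue), "z_map" (420x560 float32, m along the optical axis (not along the pixel's ray), 0 where there is no reading), "fx", "fy", "cx", "cy" (pixels), "k1" (the pictures are not rectified: a ray, as slopes to the right and down, at radius r is drawn at 1 + k1 r^2 times it, then the intrinsics apply), "position" and "orientation" of the camera in the world; the wrist camera has in their place "T_tool_cam" (4x4, takes a point from camera to tool coordinates, whose origin is the TCP and whose axes are the flange's). Camera axes: x right, y down, z forward; pixel columns grow to the right and rows downward; lengths in m; the calibration is good to about 2 mm. A picture is of the moment at which its call begins: read the wrist's pose just before it.
- order.close_job(): hands the job in; it is judged then, once.
The state is a dict: "time": time; "qpos": joint angles; "joint_velocities": joint speeds; "joint_efforts": joint torques, N m; "position": TCP position; "tcp_rot": TCP orientation; "wrist_force": force on the tool from outside, world axes, zero at the start; "ft_torque": the same for the moment, N m; "gripper_width": opening from 0.0 (shut) to 1.0 (fully open); "finger_force": force on a finger pad.
Only numpy, scipy, OpenCV 4.12 (cv2) and the standard library are available. Lean on these libraries where they do the work, as an engineer would, in place of code of your own. Each camera call takes 0.05 s, during which the arm holds its last target. There are 200 camera calls.

## Working session

There is one attempt and no reset: what is moved stays moved. The work goes in short steps, Python scripts to look and compute and a tool call to move; the robot and the scene stay as the last step left them, time stands still between calls to the robot, and variables do not carry over. Pictures are saved under pics/ and viewed, at most 10 in all, crops included, and the job is handed in when it is done.

Besides the shell and the picture viewer there is one more tool, called after "Call:" in YAML: its name, and indented under it one key for each argument. move_arm: Moves the arm, as the interface text tells. Its arguments: {"type":"object","properties":{"targets":{"type":"array"},"force":{"type":"number"}},"required":["targets"]}

```bash
mkdir -p pics; cat > h.py <<'E'
import numpy as np, cv2
from scipy.spatial.transform import Rotation as R
from plant import observe, viewer, order, arm
def cap(n):
    s=observe(); c=viewer.capture(n)
    if 'T_tool_cam' in c:
        T=np.eye(4); T[:3,:3]=R.from_quat(s['tcp_rot']).as_matrix(); T[:3,3]=s['position']; T=T@np.array(c['T_tool_cam'])
    else:
        T=np.eye(4); T[:3,:3]=R.from_quat(c['orientation']).as_matrix(); T[:3,3]=c['position']
    c['T']=T; return c
def rays(c,uv):
    K=np.array([[c['fx'],0,c['cx']],[0,c['fy'],c['cy']],[0,0,1.]])
    p=cv2.undistortPoints(np.array(uv,float).reshape(-1,1,2),K,np.array([c['k1'],0,0,0.])).reshape(-1,2)
    return np.c_[p,np.ones(len(p))]
def pts(c,uv):
    uv=np.array(uv,int).reshape(-1,2); z=c['z_map'][uv[:,1],uv[:,0]]
    return (rays(c,uv)*z[:,None])@c['T'][:3,:3].T+c['T'][:3,3]
def cloud(c):
    v,u=np.nonzero(c['z_map']>0); return pts(c,np.c_[u,v]), c['img'][v,u], np.c_[u,v]
def plane(c,uv,h):
    d=rays(c,uv)@c['T'][:3,:3].T; o=c['T'][:3,3]; return o+d*((h-o[2])/d[:,2])[:,None]
E
python3 - <<'E'
from h import *
for n in ['scene','side']:
    c=cap(n); cv2.imwrite(f'pics/{n}.png',c['img'][:,:,::-1]); np.save(n+'.npy',c,allow_pickle=True)
    P,C,uv=cloud(c); hsv=cv2.cvtColor(C[None],cv2.COLOR_RGB2HSV)[0]
    m=(hsv[:,0]<16)&(hsv[:,1]>170)&(hsv[:,2]>120)&(P[:,2]>.02)
    print(n,c['T'][:3,3].round(3),m.sum(),P[m].min(0).round(3),P[m].max(0).round(3))
print(observe()['tcp_rot'],observe()['time'])
E
```

```text
scene [1.517 0.531 1.344] 2540 [ 0.419 -0.093  0.02 ] [0.61  0.099 0.217]
side [-0.157 -1.291  0.95 ] 2586 [ 0.405 -0.1    0.02 ] [0.706 0.685 0.215]
[ 7.07124783e-01  7.07087999e-01 -6.14950864e-04 -8.51488889e-04] 0.1
```

View pics/scene.png

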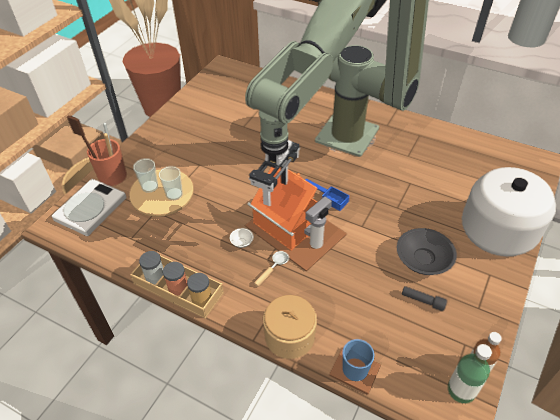

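View pics/side.png

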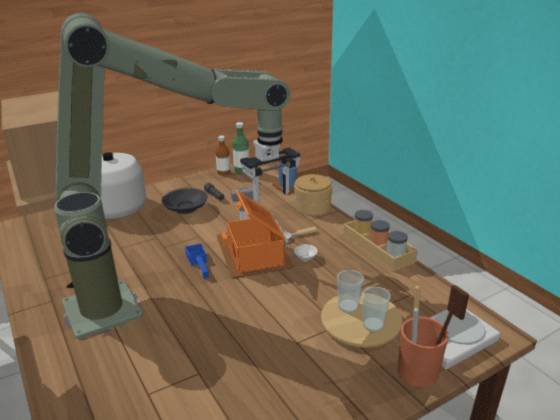

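The scene view shows the open lid around (290,195), the pump with its grey handle at (318,205–245), the scoop in front at (335,195), and the spoon and pinch bowl behind. The side view shows the lid open toward the robot side, with its edge at (240,200), and the gripper above and beyond it.

```bash
python3 - <<'E'
from h import *
w=cap('wrist'); cv2.imwrite('pics/w1.png',w['img'][:,:,::-1]); np.save('wrist.npy',w,allow_pickle=True)
cs={'wrist':w}
for n in ['scene','side']: cs[n]=np.load(n+'.npy',allow_pickle=True).item()
for n,c in cs.items():
    P,C,uv=cloud(c); hsv=cv2.cvtColor(C[None],cv2.COLOR_RGB2HSV)[0]
    near=(P[:,0]>.35)&(P[:,0]<.75)&(abs(P[:,1])<.22)
    o=near&(hsv[:,0]<16)&(hsv[:,1]>170)&(hsv[:,2]>90)&(P[:,2]>.112)
    Q=P[o]
    if len(Q)<100: print(n,'few',len(Q)); continue
    # ransac plane
    rng=np.random.default_rng(0);best=None
    for _ in range(200):
        a,b,d=Q[rng.choice(len(Q),3,False)]; nn=np.cross(b-a,d-a)
        if np.linalg.norm(nn)<1e-6: continue
        nn/=np.linalg.norm(nn); k=abs((Q-a)@nn)<.003
        if best is None or k.sum()>best.sum(): best=k
    q=Q[best]; m=q.mean(0); nn=np.linalg.svd(q-m)[2][2]; nn*=np.sign(nn[2])
    print(n,len(Q),best.sum(),'normal',nn.round(3),'lid ang',np.arccos(nn[2]).round(3),'yaw of -n_h',np.arctan2(nn[1],nn[0]).round(3),'mean',m.round(3),'zmax',q[:,2].max().round(3))
    top=q[q[:,2]>np.percentile(q[:,2],97)]; print('  edge x,y range',top.min(0).round(3),top.max(0).round(3))
    g=near&(hsv[:,1]<60)&(P[:,2]>.13)&(P[:,2]<.2)&(P[:,1]>.05)
    print('  handle',g.sum(), P[g].min(0).round(3) if g.any() else '',P[g].max(0).round(3) if g.any() else '')
    t=g&(P[:,2]>.182)&(P[:,2]<.194)
    if t.sum()>20: print('  top',t.sum(),*cv2.minAreaRect((P[t][:,:2]*1000).astype(np.float32)))
E
```

```text
Traceback (most recent call last):
numpy._core._exceptions._ArrayMemoryError: Unable to allocate 10.4 GiB for an array with shape (37356, 37356) and data type float64
```

View pics/w1.png

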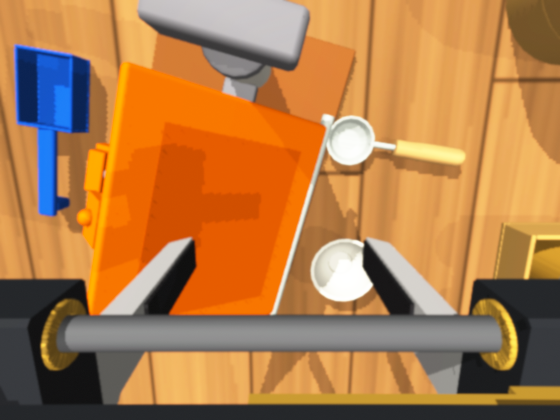

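The wrist view shows the handle bar's top at (225,30), the lid panel with its free edge at left (125,65)–(92,310), and the hinge line at (325,120)–(275,310). The tub is yawed by about −15°.

```bash
python3 - <<'E'
from h import *
w=np.load('wrist.npy',allow_pickle=True).item()
cs={'wrist':w}
for n in ['scene','side']: cs[n]=np.load(n+'.npy',allow_pickle=True).item()
for n,c in cs.items():
    P,C,uv=cloud(c); hsv=cv2.cvtColor(C[None],cv2.COLOR_RGB2HSV)[0]
    near=(P[:,0]>.35)&(P[:,0]<.75)&(abs(P[:,1])<.22)
    Q=P[near&(hsv[:,0]<16)&(hsv[:,1]>170)&(hsv[:,2]>90)&(P[:,2]>.125)]
    rng=np.random.default_rng(0);best=None
    for _ in range(200):
        a,b,d=Q[rng.choice(len(Q),3,False)]; nn=np.cross(b-a,d-a)
        if np.linalg.norm(nn)<1e-6: continue
        nn/=np.linalg.norm(nn); k=abs((Q-a)@nn)<.003
        if best is None or k.sum()>best.sum(): best=k
    q=Q[best]; m=q.mean(0); nn=np.linalg.svd(q-m,full_matrices=False)[2][2]; nn*=np.sign(nn[2])
    print(n,len(Q),best.sum(),'ang',np.arccos(nn[2]).round(3),'yaw',np.arctan2(nn[1],nn[0]).round(3),'mean',m.round(3),'zmax',q[:,2].max().round(3))
    top=q[q[:,2]>q[:,2].max()-.006]; print('  edge',top.min(0).round(3),top.max(0).round(3))
    t=near&(hsv[:,1]<70)&(P[:,2]>.18)&(P[:,2]<.197)&(P[:,1]>.05)
    if t.sum()>10: print('  top',t.sum(),*cv2.minAreaRect((P[t][:,:2]*1000).astype(np.float32)),np.median(P[t][:,2]))
# board via wrist: corners at table height of the board
    b=near&(hsv[:,0]<14)&(hsv[:,1]>130)&(P[:,2]<.012)&(P[:,2]>.005)
    if b.sum()>50: print('  board',b.sum(),*cv2.minAreaRect((P[b][:,:2]*1000).astype(np.float32)))
# hinge edge corner & lid edges in the wrist picture by ray
print(pts(w,[[125,65],[92,310],[345,45],[160,38]]).round(3)); print(plane(w,[[328,118],[276,310]],.104).round(3))
print('handle corners',plane(w,[[308,10],[297,68],[140,15]],.188).round(3))
E
```

```text
wrist 34686 34308 ang 0.746 yaw -0.261 mean [0.526 0.028 0.174] zmax 0.212
  edge [ 0.468 -0.037  0.206] [0.51  0.098 0.212]
  top 7445 (546.0865478515625, 126.48719787597656) (30.27259063720703, 88.07200622558594) 75.05697631835938 0.18727975399915317
  board 4855 (544.8828735351562, 118.1490478515625) (108.14778900146484, 200.0028533935547) 73.22743225097656
scene 1403 867 ang 0.751 yaw -0.243 mean [0.535 0.03  0.165] zmax 0.212
  edge [ 0.478 -0.002  0.206] [0.506 0.097 0.212]
  top 254 (549.1715698242188, 135.2511444091797) (42.10008239746094, 88.37512969970703) 76.80561828613281 0.18508497506054467
  board 910 (502.64013671875, 49.908203125) (265.90728759765625, 246.25965881347656) 74.67890930175781
side 588 516 ang 0.737 yaw -0.275 mean [ 0.516 -0.015  0.173] zmax 0.215
  edge [ 0.455 -0.069  0.209] [0.495 0.074 0.215]
  top 98 (534.5830688476562, 127.39410400390625) (35.98900604248047, 73.83470153808594) 76.18423461914062 0.1867715440288849
  board 589 (518.8975830078125, 37.09483337402344) (274.19921875, 199.94161987304688) 74.93486022949219
[[ 0.502  0.097  0.211]
 [ 0.469 -0.032  0.21 ]
 [ 0.644  0.15  -0.001]
 [ 0.455  0.155  0.007]]
[[ 0.614  0.075  0.104]
 [ 0.573 -0.095  0.104]]
handle corners [[0.59  0.127 0.188]
 [0.585 0.099 0.188]
 [0.503 0.125 0.188]]
```

Call:
move_arm:
  targets:
    - [[0, 0, 40, 0, 0, 0.12, 0], [-20, 0, 60, 0, 0, 0.24, 0], [-40, 0, 60, 0, 0, 0.36, 0], [-60, 0, 60, 0, 0, 0.48, 0], [-79, 0, 60, 0, 0, 0.6, 0], [-79, 0, 60, 0, 0, 0.72, 0], [-79, 0, 60, 0, 0, 0.84, 0], [-79, 0, 60, 0, 0, 0.96, 0], [-79, 0, 60, 0, 0, 1.08, 0], [-79, 0, 60, 0, 0, 1.2, 0], [-79, 0, 60, 0, 0, 1.31, 0], [-79, 0, 60, 0, 0, 1.31, 0], [-79, 0, 30, 0, 0, 1.31, 0], [-79, 0, 10, 0, 0, 1.31, 0], [-79, 0, 10, 0, 0, 1.31, 0]]
  force: 20

```text
time: 1.4
position: [0.4925, 0.0006, 0.2107]
tcp_rot: [0.131, 0.991, 0.0, -0.005]
wrist_force: [0.2, -0.4, 0.5]
gripper_width: 0.01
finger_force: 0.0
```

Call:
move_arm:
  targets:
    - [[0, 0, -12, 0, 0, 0, 0], [-6, 2, -22, 0, 0, 0, 0], [-12, 3, -32, 0, 0, 0, 0], [-19, 5, -42, 0, 0, 0, 0], [-24, 6, -54, 0, 0, 0, 0], [-29, 8, -67, 0, 0, 0, 0], [-31, 8, -76, 0, 0, 0, 0], [-33, 9, -86, 0, 0, 0, 0], [-33, 9, -92, 0, 0, 0, 0], [-33, 9, -92, 0, 0, 0, 0]]

```text
time: 2.23
position: [0.4623, 0.0091, 0.1223]
tcp_rot: [0.13, 0.991, 0.0, -0.001]
wrist_force: [-0.7, -0.2, 0.2]
gripper_width: 0.004
finger_force: 0.0
```

Call:
move_arm:
  targets:
    - [[0, 0, -3, 0, 0, 0, 0], [0, 0, -6, 0, 0, 0, 0], [0, 0, -9, 0, 0, 0, 0], [0, 0, -11, 0, 0, 0, 0], [0, 0, -13, 0, 0, 0, 0], [0, 0, -13, 0, 0, 0, 0]]

```text
time: 2.73
position: [0.4633, 0.0089, 0.1109]
tcp_rot: [0.13, 0.991, -0.0, 0.0]
wrist_force: [-0.1, -0.9, -0.5]
gripper_width: 0.001
finger_force: 0.0
```

```bash
python3 - <<'E'
from h import *
c=cap('side'); cv2.imwrite('pics/s2.png',cv2.resize(c['img'][120:300,150:390,::-1],None,fx=3,fy=3)); print(observe()['wrist_force'],observe()['position'])
E
```

```text
[-0.25084524  0.16479112  0.79923306] [0.463515   0.00889948 0.11073867]
```

View pics/s2.png

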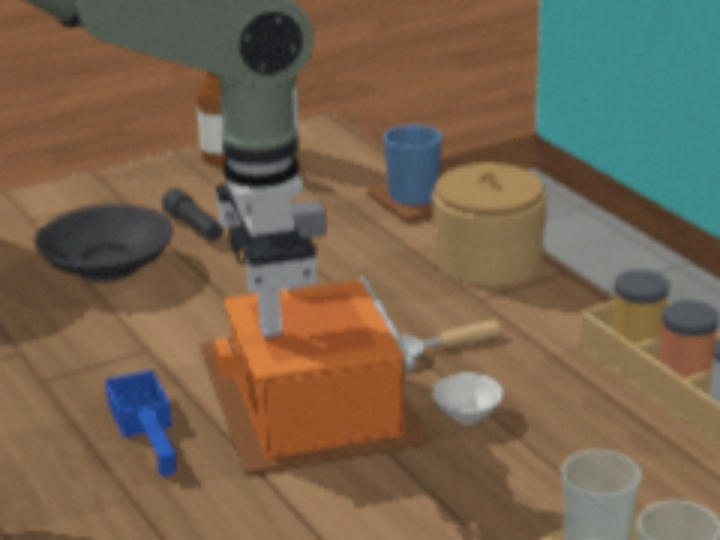

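The lid at (310,320) looks flat, and the fingertips are on it at (270,330). I'll press down to the hard stop to confirm.

Call:
move_arm:
  targets:
    - [[0, 0, -2, 0, 0, 0, 0], [0, 0, -3, 0, 0, 0, 0], [0, 0, -4, 0, 0, 0, 0], [0, 0, -4, 0, 0, 0, 0]]

```text
time: 3.12
position: [0.4638, 0.0088, 0.1083]
tcp_rot: [0.13, 0.992, -0.0, 0.001]
wrist_force: [-3.9, 1.3, 12.3]
gripper_width: 0.003
finger_force: 6.0
```

Call:
move_arm:
  targets:
    - [[0, 0, -2, 0, 0, 0, 0], [0, 0, -3, 0, 0, 0, 0], [0, 0, -3, 0, 0, 0, 0]]

```text
time: 3.37
position: [0.4639, 0.0088, 0.108]
tcp_rot: [0.13, 0.992, -0.0, 0.0]
wrist_force: [-11.2, 0.9, 28.2]
gripper_width: 0.001
finger_force: 14.4
```

Call:
move_arm:
  targets:
    - [[0, 0, 30, 0, 0, 0, 0], [0, 0, 70, 0, 0, 0, 0], [0, 0, 110, 0, 0, 0, 0.5], [20, 14, 150, 0, 0, 0, 1], [50, 36, 180, 0, 0, 0, 1], [80, 58, 200, 0, 0, 0, 1], [110, 80, 200, 0, 0, 0, 1], [141, 103, 200, 0, 0, 0, 1], [141, 103, 200, 0, 0, 0, 1], [141, 103, 200, 0, 0, 0, 1], [141, 103, 200, 0, 0, 0, 1]]

```text
time: 4.28
position: [0.6034, 0.1118, 0.3022]
tcp_rot: [0.13, 0.992, -0.0, -0.001]
wrist_force: [0.1, 0.1, 0.9]
gripper_width: 0.607
finger_force: 0.0
```

```bash
python3 - <<'E'
from h import *
c=cap('wrist'); cv2.imwrite('pics/w2.png',c['img'][:,:,::-1]); print(observe()['position'].__repr__(),observe()['wrist_force'])
P,C,uv=cloud(c); hsv=cv2.cvtColor(C[None],cv2.COLOR_RGB2HSV)[0]
near=(P[:,0]>.45)&(P[:,0]<.65)&(P[:,1]>.07)&(P[:,1]<.2)&(hsv[:,1]<90)
y=np.array([.258,.966]);x=np.array([.966,-.258]);o=np.array([.514,.006])
for nm,m in [('bar',near&(P[:,2]>.182)&(P[:,2]<.196)&(hsv[:,2]>80)),('dark',near&(P[:,2]>.165)&(P[:,2]<.196)&(hsv[:,2]<70))]:
    if m.sum()<20: print(nm,m.sum()); continue
    q=P[m]; print(nm,m.sum(),*cv2.minAreaRect((q[:,:2]*1000).astype(np.float32)),'z',np.median(q[:,2]).round(4),'tub x',np.percentile((q[:,:2]-o)@x,[1,99]).round(4),'y',np.percentile((q[:,:2]-o)@y,[1,99]).round(4))
m=(hsv[:,0]<16)&(hsv[:,1]>170)&(P[:,2]>.09)&(P[:,2]<.2); t=(P[m][:,:2]-o)@x
print('lid z vs tub x',[(k,np.median(P[m][abs(t-k)<.005][:,2]).round(4)) for k in (-.07,-.05,-.02,.02,.05) if (abs(t-k)<.005).any()])
E
```

```text
array([0.60312683, 0.11138054, 0.30291087]) [ 0.09310216 -0.2948661   0.0266949 ]
bar 3567 (545.47705078125, 127.20611572265625) (29.993541717529297, 88.0426254272461) 74.27994537353516 z 0.1872 tub x [-0.0437  0.042 ] y [0.1107 0.1393]
dark 374 (551.1357421875, 146.60025024414062) (9.748727798461914, 27.942489624023438) 74.92748260498047 z 0.1825 tub x [-0.0144  0.0135] y [0.1406 0.1501]
lid z vs tub x [(-0.07, np.float64(0.1074)), (-0.05, np.float64(0.1035)), (-0.02, np.float64(0.1806)), (0.02, np.float64(0.1081)), (0.05, np.float64(0.1081))]
```

View pics/w2.png

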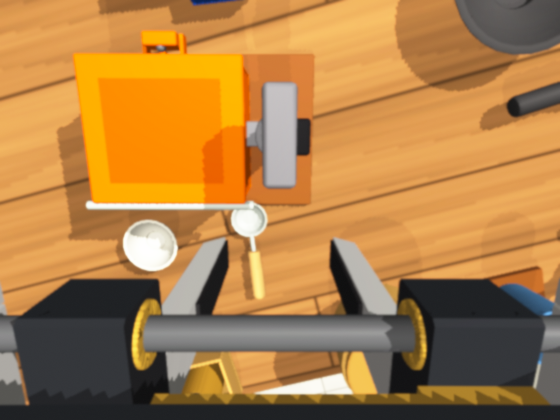

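The lid is shut (z ≈ 108 mm across the panel). The handle bar is at (280,135), with the black button on its right side at (303,137).

Call:
move_arm:
  targets:
    - [[-20, 5, 0, 0, 0, 0, 1], [-40, 10, 0, 0, 0, 0, 1], [-58, 15, 0, 0, 0, 0, 1], [-58, 15, -30, 0, 0, 0, 1], [-58, 15, -60, 0, 0, 0, 1], [-58, 15, -85, 0, 0, 0, 1], [-58, 15, -85, 0, 0, 0, 1], [-58, 15, -85, 0, 0, 0, 1]]

```text
time: 5.0
position: [0.5442, 0.126, 0.218]
tcp_rot: [0.131, 0.991, -0.0, -0.001]
wrist_force: [0.3, -0.3, 1.2]
gripper_width: 0.998
finger_force: 0.0
```

Call:
move_arm:
  targets:
    - [[1, 1, -25, 0, 0, 0, 1], [1, 1, -45, 0, 0, 0, 1], [1, 1, -60, 0, 0, 0, 1], [1, 1, -66, 0, 0, 0, 1], [1, 1, -66, 0, 0, 0, 1], [1, 1, -66, 0, 0, 0, 1]]

```text
time: 5.5
position: [0.5483, 0.1278, 0.1545]
tcp_rot: [0.13, 0.991, 0.0, 0.002]
wrist_force: [-0.0, 0.5, 0.1]
gripper_width: 1.002
finger_force: 0.0
```

Call:
move_arm:
  targets:
    - [[0, 0, 0, 0, 0, 0, 0], [0, 0, 0, 0, 0, 0, 0], [0, 0, 0, 0, 0, 0, 0], [0, 0, 0, 0, 0, 0, 0], [0, 0, 0, 0, 0, 0, 0], [0, 0, 0, 0, 0, 0, 0], [0, 0, 0, 0, 0, 0, 0], [0, 0, 0, 0, 0, 0, 0], [0, 0, 0, 0, 0, 0, 0], [0, 0, 0, 0, 0, 0, 0], [0, 0, 0, 0, 0, 0, 0], [0, 0, 0, 0, 0, 0, 0]]
  force: 40

```text
time: 6.5
position: [0.5469, 0.1279, 0.1524]
tcp_rot: [0.13, 0.992, -0.0, -0.0]
wrist_force: [-0.1, 0.6, 0.5]
gripper_width: 0.335
finger_force: 40.0
```

Call:
move_arm:
  targets:
    - [[0, 0, 0, 0, 0, 0, 0], [0, 0, 0, 0, 0, 0, 0], [0, 0, 4, 0, 0, 0, 0], [0, 0, 9, 0, 0, 0, 0], [0, 0, 15, 0, 0, 0, 0], [0, 0, 21, 0, 0, 0, 0], [0, 0, 27, 0, 0, 0, 0], [0, 0, 33, 0, 0, 0, 0], [0, 0, 39, 0, 0, 0, 0], [0, 0, 45, 0, 0, 0, 0], [0, 0, 50, 0, 0, 0, 0], [0, 0, 50, 0, 0, 0, 0]]
  force: 58

```text
time: 7.5
position: [0.5469, 0.1277, 0.2037]
tcp_rot: [0.13, 0.992, -0.0, 0.0]
wrist_force: [0.2, -0.8, -5.0]
gripper_width: 0.332
finger_force: 58.0
```

Call:
move_arm:
  targets:
    - [[0, 0, 3, 0, 0, 0, 0], [0, 0, 6, 0, 0, 0, 0], [0, 0, 9, 0, 0, 0, 0], [0, 0, 12, 0, 0, 0, 0], [0, 0, 15, 0, 0, 0, 0], [0, 0, 18, 0, 0, 0, 0], [0, 0, 24, 0, 0, 0, 0], [0, 0, 30, 0, 0, 0, 0], [0, 0, 36, 0, 0, 0, 0], [0, 0, 42, 0, 0, 0, 0], [0, 0, 48, 0, 0, 0, 0], [0, 0, 54, 0, 0, 0, 0], [0, 0, 60, 0, 0, 0, 0], [0, 0, 64, 0, 0, 0, 0], [0, 0, 67, 0, 0, 0, 0], [0, 0, 67, 0, 0, 0, 0]]

```text
time: 8.83
position: [0.5469, 0.1278, 0.2702]
tcp_rot: [0.13, 0.992, -0.0, 0.0]
wrist_force: [0.7, -3.0, -6.8]
gripper_width: 0.329
finger_force: 58.0
```

```bash
python3 - <<'E'
from h import *
s=observe(); print(s['position'],s['wrist_force'],s['ft_torque'],s['gripper_width'],s['finger_force'])
c=cap('scene'); cv2.imwrite('pics/s3.png',cv2.resize(c['img'][100:280,220:400,::-1],None,fx=3.3,fy=3.3))
E
```

```text
[0.54687777 0.12783457 0.2702154 ] [ 0.74585421 -2.97045966 -6.76625844] [-0.25682864 -0.26042451 -0.03688334] 0.3294048396054271 57.99779176712036
```

View pics/s3.png

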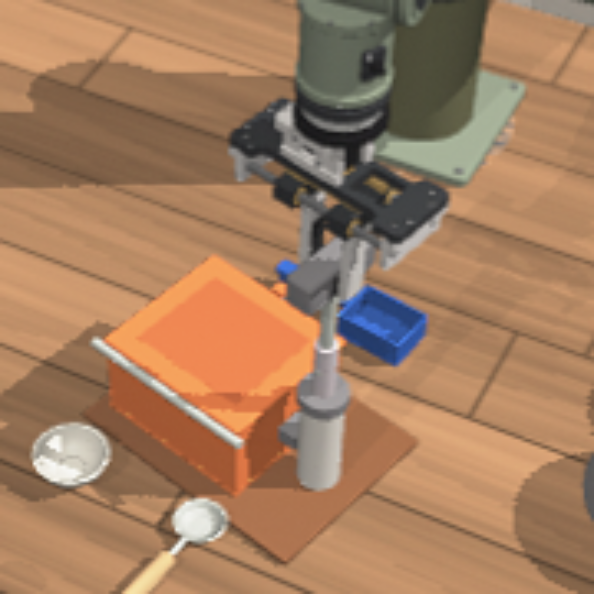

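The handle is drawn up at (315,285), well above the cap at (325,395), and the lid is still flat. TCP rise is 118 mm, so I'll ease up onto the hard stop.

Call:
move_arm:
  targets:
    - [[0, 0, 1, 0, 0, 0, 0], [0, 0, 2, 0, 0, 0, 0], [0, 0, 3, 0, 0, 0, 0], [0, 0, 3, 0, 0, 0, 0], [0, 0, 3, 0, 0, 0, 0]]

```text
time: 9.3
position: [0.5469, 0.1278, 0.2724]
tcp_rot: [0.13, 0.992, -0.0, -0.0]
wrist_force: [0.9, -2.9, -5.9]
gripper_width: 0.333
finger_force: 58.0
```

Call:
move_arm:
  targets:
    - [[0, 0, 1, 0, 0, 0, 0], [0, 0, 2, 0, 0, 0, 0], [0, 0, 2, 0, 0, 0, 0], [0, 0, 2, 0, 0, 0, 0]]

```text
time: 9.63
position: [0.5468, 0.1278, 0.2725]
tcp_rot: [0.13, 0.991, -0.0, -0.001]
wrist_force: [4.0, -4.4, -13.1]
gripper_width: 0.331
finger_force: 58.0
```

Call:
move_arm:
  targets:
    - [[0, 0, 0, 0, 0, 0, 0], [0, 0, 0, 0, 0, 0, 0], [0, 0, 0, 0, 0, 0, 0], [0, 0, 0, 0, 0, 0, 0], [0, 0, 0, 0, 0, 0, 0], [0, 0, 0, 0, 0, 0, 0]]

```text
time: 10.13
position: [0.5468, 0.1278, 0.2725]
tcp_rot: [0.13, 0.991, -0.0, -0.001]
wrist_force: [3.1, -2.7, -13.0]
gripper_width: 0.327
finger_force: 58.0
```

```bash
python3 - <<'E'
from h import *
s=observe(); print(s['position'],s['wrist_force'],s['gripper_width'])
if s['wrist_force'][2]<-9: print(order.close_job())
E
```

```text
[0.54677646 0.12780497 0.27254067] [  3.09808316  -2.69918042 -12.96620174] 0.32740210571362577
the job is handed in; nothing more can be done
None
```

The lid is snapped shut and the pump handle is gripped with its button pressed in, held at the top stop (about 120 mm up); nothing else was touched, and the job was handed in at about 10 s.

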